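Hold the meter panel over the console's open bay

ROBOT

A 6-joint arm with a two-finger parallel gripper is mounted at the origin on the work surface. World frame = base frame: x ahead of the robot, y to its left, z up, the work surface at z = 0. Lengths are in m, angles in rad, forces in N, time in s.
With the tool pointing down it reaches from about 0.35 to 1 m from the base axis. Payload 7.1 kg.
Tool frame: the origin (TCP) lies between the finger pads; the fingertips stand 22 mm ahead of it and the grasp point (between the pads) lies 3 mm ahead of it; z points along the fingers, y is the line along which they close (so a half turn about z gives the same grasp; the last joint's range is limited). The gripper opens to 85 mm and grips with 20 to 120 N. Pads are 22 mm wide; open, the fingers measure 114 mm over their backs; the gripper's body (76 mm by 85 mm) begins 54 mm behind the grasp point. The pads swing forward as they close: fully open they stand 13 mm farther back than shut.
Start: joints at [-1.131, 0.423, 1.63, -0, 1.089, -0.019], TCP at [0.277, -0.56, 0.253] pointing down, gripper open.
Joint ranges: [-3, 3], [-0.9, 2.11], [0.09, 2.58], [-1.31, 4.45], [0.11, 2.69], [-2.54, 2.54]. Speed limits (rad/s): [2.39, 2.39, 3.01, 3.14, 3.14, 3.14].

INTERFACE

Orientations are given as a rotation vector (axis times angle).
In Python, from rig import manip gives the robot as it stands. The module is installed in compiled form; this text tells all that it offers. Calls block until the motion is done:
- manip.move_to(position, orientation): joint-space move of the TCP to a pose.
- manip.servo_line(position, orientation=None, rate=0.15): straight line of the TCP; orientation=None keeps the orientation; rate is the mean speed in m/s.
- manip.set_joints(angles): joint-space move.
- manip.command_gripper(opening, f_grip=None): finger opening in m; f_grip is the grip in N (None keeps the last); returns when the fingers have stopped.
- manip.hold(seconds).
- manip.solve_ik(position, orientation): joint angles nearest the present ones, or None.
- manip.camera(name): name is "scene" or "top" or "wrist"; returns a dict with "image" (480x640x3 uint8, red, green, blue), "fx", "fy", "cx", "cy" (pixels), "cam_to_world" (4x4, takes a point from camera to world coordinates); the wrist camera has in their place "mount" (4x4, takes a point from camera to tool coordinates, whose origin is the TCP and whose axes are the flange's). Camera axes: x right, y down, z forward; pixel columns grow to the right and rows downward; lengths in m; the calibration is good to about 2 mm. A picture is of the moment at which its call begins: read the wrist's pose just before it. There is no depth.
A pose or a line that the arm cannot do raises manip.IKError and nothing moves.
- manip.sign_off(): hands the job in; it is judged then, once.
Readings, each from a call of its own:
- manip.get_time(): time.
- manip.get_joint_positions(): joint angles.
- manip.get_joint_vel(): joint speeds.
- manip.get_tau(): joint torques, N m.
- manip.get_position(): TCP position.
- manip.get_ee_rot(): TCP orientation.
- manip.get_contact_force(): force on the tool from outside, world axes, zero at the start.
- manip.get_torque(): the same for the moment, N m.
- manip.get_width(): finger opening in m.
- manip.get_grip_force(): force on a finger pad.
Only numpy, scipy, OpenCV 4.12 (cv2) and the standard library are available. Lean on these libraries where they do the work, as an engineer would, in place of code of your own. Each camera call takes 0.05 s, during which the arm holds its last target. There are 200 camera calls.

TASK

The meter panel belongs over the open bay of the mixing console. Pick it up and bring it over the bay the right way round, meter end towards the console's rear edge; finish while still holding it there in the gripper, still and level, hovering about a centimetre above its seat with its four screw holes straight over the four brass threaded holes, so that a colleague can start the four screws before it goes down. Do not let it or the gripper touch the console, and leave everything else where it lies.

Things in the scene. Friction and masses are not known exactly. Their poses are not given: they have to be found in the camera images.
- panel: the meter panel (cover plate): aluminium, 150 x 70 x 4 mm, loose, face up on the orange mat, 0.14-0.28 kg, with a black meter housing (cream dial) and a black knob on its face. Origin: centre of the flat underside; x along its length to the meter end, y across, z up. Knob at x = -38 mm, 20 mm across, top 19 mm above the underside
- meter (a point): centre of the top of the meter housing, a handy block to grip: 64 mm along the panel's x, 44 mm along its y, flat upright sides, rising 28 mm from the plate's face. This point is at x = +20, y = 0 mm of the panel, 32 mm above its underside
- console: black mixing console, fixed, 300 mm deep (x), 500 mm wide (y); origin on the bench under its centre; x from its front (hand rest, robot side) to its rear edge (raised ridge), y to its left. Top panel 85 mm above the bench; knobs, fader caps and ridge up to 14 mm higher, none closer than 10 mm to the bay, which is centred at x = 0, y = -130 mm
- bay (a point): centre of the open bay at the panel's seat: an opening 152 mm (x) x 72 mm (y), green circuit board inside, a steel rail across each end, rail tops 4 mm below the console's top panel, 81 mm above the bench. Axes as the console's. A seated panel's origin and axes would coincide with it
- hole0 (a point): screw hole of the panel, meter end, +y side (panel frame +66, +26 mm), at the underside; 8 mm across. Belongs over thread0
- hole1 (a point): screw hole of the panel, meter end, -y side (panel frame +66, -26 mm), at the underside; 8 mm across. Belongs over thread1
- hole2 (a point): screw hole of the panel, knob end, +y side (panel frame -66, +26 mm), at the underside; 8 mm across. Belongs over thread2
- hole3 (a point): screw hole of the panel, knob end, -y side (panel frame -66, -26 mm), at the underside; 8 mm across. Belongs over thread3
- thread0 (a point): threaded hole in a brass insert (11 mm brass ring, 5 mm hole) on the bay's rear rail, left side (bay frame +66, +26 mm), at its mouth
- thread1 (a point): threaded hole in a brass insert (11 mm brass ring, 5 mm hole) on the bay's rear rail, right side (bay frame +66, -26 mm), at its mouth
- thread2 (a point): threaded hole in a brass insert (11 mm brass ring, 5 mm hole) on the bay's front rail, left side (bay frame -66, +26 mm), at its mouth
- thread3 (a point): threaded hole in a brass insert (11 mm brass ring, 5 mm hole) on the bay's front rail, right side (bay frame -66, -26 mm), at its mouth
- strip: spare channel strip: dark plate 150 x 40 x 4 mm with four small knobs and a white fader cap (about 17 mm high); origin under its centre, x along its length
- driver: red-handled screwdriver, 190 mm long, lying on the bench; origin under its middle
- spool: blue wire spool standing on end, 60 mm across, 40 mm high; origin under its centre
- jar: amber glass jar, 56 mm across, 75 mm high; origin under its centre
- dish: steel screw dish, 90 mm across, 22 mm high; origin under its centre
- cutters: wire cutters with red handles lying flat, about 130 x 45 mm, 10 mm high; origin under the pivot
Mind the look-alikes: they are no part of the job. Leave any purple or turquoise look-alike of the panel alone.

How it is judged:
By the outcome, as a careful person would: the job done as asked, in the order asked, and still so for the second after the job is handed in, while the arm keeps its last pose, push and grip.
It also fails if it takes over 38 s, if anything falls off the work surface, if the arm or the gripper's body presses on something with over 40 N, if the wrist force passes 120 N, or if a joint passes its speed limit or range.

## Working session

There is one attempt and no reset: what is moved stays moved. The work goes in short steps, each a Python script; the robot and the scene stay as the last script left them, time stands still between calls to the robot, and variables do not carry over. Pictures are saved under pics/ and viewed, at most 10 in all, crops included, and the job is handed in when it is done.

```bash
mkdir -p pics
python3 - <<'E'
from rig import manip
import cv2, numpy as np
for n in ("scene","top"):
    c=manip.camera(n); cv2.imwrite(f"pics/{n}0.png",c["image"][:,:,::-1])
    print(n,c["fx"],c["fy"],c["cx"],c["cy"]); print(np.round(c["cam_to_world"],4).tolist())
c=manip.camera("wrist");print(c["fx"],c["cx"],c["cy"],np.round(c["mount"],4).tolist())
print(manip.get_time(),manip.get_position(),manip.get_ee_rot())
E
```

```text
scene 485.3618548338096 485.3618548338096 313.31179579301767 249.5538659281891
[[-0.7791, 0.426, -0.4599, 1.1164], [0.6266, 0.5062, -0.5926, 0.8337], [-0.0196, -0.7499, -0.6613, 0.9986], [0.0, 0.0, 0.0, 1.0]]
top 575.1826153831053 575.1826153831053 314.48313513887285 233.5113921455395
[[0.0172, -0.9921, 0.124, 0.2842], [-0.9998, -0.0157, 0.0138, 0.0231], [-0.0118, -0.1242, -0.9922, 1.7576], [0.0, 0.0, 0.0, 1.0]]
349.2019299583158 320.0845562046295 241.81693776049406 [[-0.0003, -0.9521, -0.3058, 0.0783], [1.0, -0.0006, 0.0008, 0.0001], [-0.001, -0.3058, 0.9521, -0.1201], [0.0, 0.0, 0.0, 1.0]]
0.15 [ 0.27663754 -0.55998046  0.25270479] [-3.05810538e+00 -7.14080103e-01  4.02515722e-04]
```

View pics/top0.png

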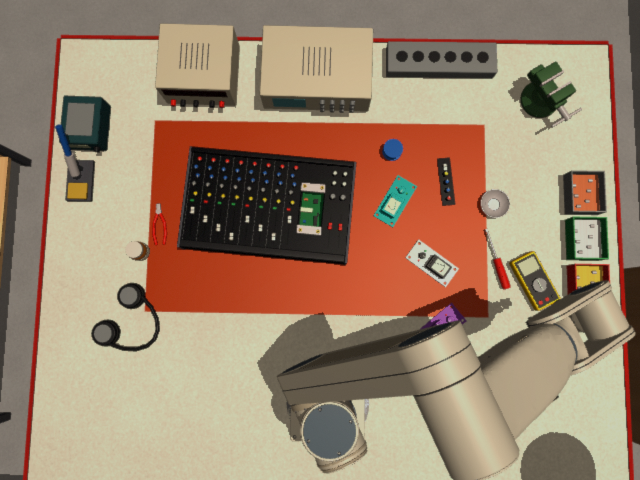

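View pics/scene0.png

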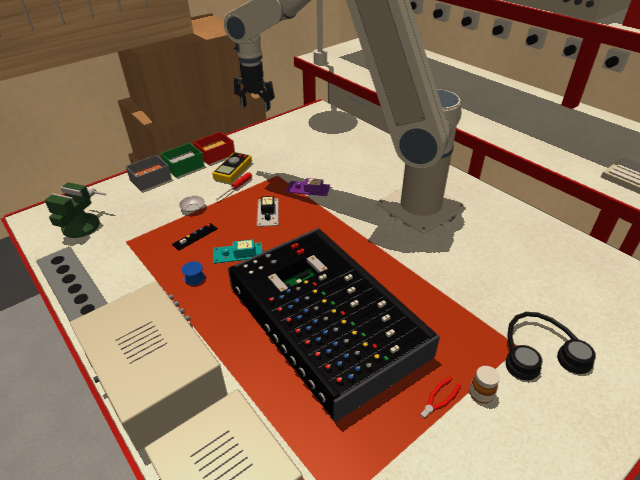

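Top view: the real (silver) panel is at about (433,263), with its knob near (420,249) and its meter near (438,267). The bay is at about (311,208), with light rails at (313,187) and (309,231). The turquoise look-alike is at (396,200) and the purple one at (443,316). I'll take a rough fix from this view, then use the wrist camera for both.

```bash
cat > h.py <<'E'
from rig import manip
import cv2, numpy as np
from scipy.spatial.transform import Rotation as R
def snap(name):
    p=manip.get_position(); r=manip.get_ee_rot(); c=manip.camera(name)
    if name=="wrist":
        T=np.eye(4); T[:3,:3]=R.from_rotvec(r).as_matrix(); T[:3,3]=p; c["T"]=T@c["mount"]
    else: c["T"]=np.array(c["cam_to_world"])
    return c
def ray(c,uv,z):
    uv=np.atleast_2d(np.array(uv,float))
    d=np.c_[(uv[:,0]-c["cx"])/c["fx"],(uv[:,1]-c["cy"])/c["fy"],np.ones(len(uv))]@c["T"][:3,:3].T
    o=c["T"][:3,3]; return o+d*((z-o[2])/d[:,2])[:,None]
def proj(c,P):
    q=(np.atleast_2d(P)-c["T"][:3,3])@c["T"][:3,:3]
    return np.c_[q[:,0]/q[:,2]*c["fx"]+c["cx"],q[:,1]/q[:,2]*c["fy"]+c["cy"]]
def down(yaw): # tool z down, tool x axis at heading yaw
    cx,s=np.cos(yaw),np.sin(yaw)
    return R.from_matrix(np.array([[cx,s,0],[s,-cx,0],[0,0,-1]])).as_rotvec()
E
python3 - <<'E'
from h import *
c=snap("top"); im=c["image"]
print("panel",ray(c,[[433,263],[420,249],[438,267]],.004).round(3).tolist())
print("rails",ray(c,[[313,187],[309,231],[311,208]],.081).round(3).tolist())
print("consolecorners",ray(c,[[191,148],[354,161],[346,263],[179,248]],.085).round(3).tolist())
print(R.from_rotvec(manip.get_ee_rot()).as_matrix().round(3).tolist())
cv2.imwrite("pics/top1.png",cv2.resize(im[160:310,280:480,::-1],(800,600),interpolation=cv2.INTER_CUBIC))
for n,p in (("panel",[.37,-.18]),("bay",[.42,.0])):
  for y in np.arange(-3,3.1,.5):
    q=manip.solve_ik([*p,.33],down(y))
    print(n,y,None if q is None else np.round(q,2).tolist())
E
```

```text
panel [[0.419, -0.315, 0.004], [0.461, -0.276, 0.004], [0.407, -0.33, 0.004]]
rails [[0.633, 0.053, 0.081], [0.501, 0.063, 0.081], [0.57, 0.058, 0.081]]
consolecorners [[0.745, 0.421, 0.085], [0.712, -0.067, 0.085], [0.408, -0.047, 0.085], [0.444, 0.443, 0.085]]
[[0.897, 0.443, -0.0], [0.443, -0.897, 0.001], [0.0, -0.001, -1.0]]
panel -3.0 [-0.48, -0.0, 1.99, 0.0, 1.16, -2.19]
panel -2.5 None
panel -2.0 None
panel -1.5 None
panel -1.0 [-0.48, -0.0, 1.99, -0.0, 1.16, 2.09]
panel -0.5 [-0.48, -0.0, 1.99, -0.0, 1.16, 1.59]
panel 0.0 [-0.48, -0.0, 1.99, -0.0, 1.16, 1.09]
panel 0.5 [-0.48, -0.0, 1.99, -0.0, 1.16, 0.59]
panel 1.0 [-0.48, -0.0, 1.99, -0.0, 1.16, 0.09]
panel 1.5 [-0.48, -0.0, 1.99, -0.0, 1.16, -0.41]
panel 2.0 [-0.48, -0.0, 1.99, -0.0, 1.16, -0.91]
panel 2.5 [-0.48, -0.0, 1.99, 0.0, 1.16, -1.41]
panel 3.0 [-0.48, -0.0, 1.99, -0.0, 1.16, -1.91]
bay -3.0 [-0.03, 0.01, 1.97, 0.0, 1.16, -1.74]
bay -2.5 [-0.03, 0.01, 1.97, -0.0, 1.16, -2.24]
bay -2.0 None
bay -1.5 None
bay -1.0 None
bay -0.5 [-0.03, 0.01, 1.97, -0.0, 1.16, 2.04]
bay 0.0 [-0.03, 0.01, 1.97, -0.0, 1.16, 1.54]
bay 0.5 [-0.03, 0.01, 1.97, -0.0, 1.16, 1.04]
bay 1.0 [-0.03, 0.01, 1.97, -0.0, 1.16, 0.54]
bay 1.5 [-0.03, 0.01, 1.97, -0.0, 1.16, 0.04]
bay 2.0 [-0.03, 0.01, 1.97, -0.0, 1.16, -0.46]
bay 2.5 [-0.03, 0.01, 1.97, -0.0, 1.16, -0.96]
bay 3.0 [-0.03, 0.01, 1.97, -0.0, 1.16, -1.46]
```

View pics/top1.png

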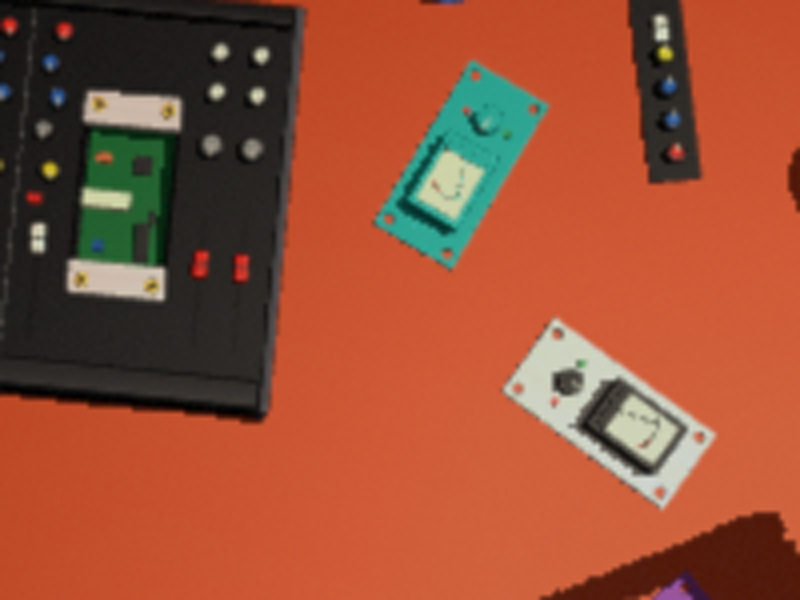

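The crop confirms it: the panel's knob end is upper-left and its meter end lower-right, with plate corners at about (555,320), (715,433), (663,507) and (505,390). The bay's brass inserts sit at about (98,104), (168,111), (82,280) and (152,286). Next I'll measure the bay and the panel with the wrist camera.

Run:
```python
from h import *
import pickle
def view(n,p,yaw):
    manip.move_to(p,down(yaw)); manip.hold(.3)
    c=snap("wrist"); pickle.dump(c,open(f"{n}.pkl","wb")); cv2.imwrite(f"pics/{n}.png",c["image"][:,:,::-1])
    print(n,manip.get_time(),manip.get_position().round(4),np.round(manip.get_joint_positions(),2))
view("bayw",[.59,.057,.28],3.07)
view("panelw",[.407,-.331,.20],.94)
```

```text
bayw 3.0083 [0.59   0.0567 0.28  ] [ 0.08  0.35  1.68 -0.    1.12 -1.42]
panelw 4.9667 [ 0.4073 -0.3307  0.2   ] [-0.7   0.35  1.89  0.    0.9  -0.07]
```

View pics/bayw.png

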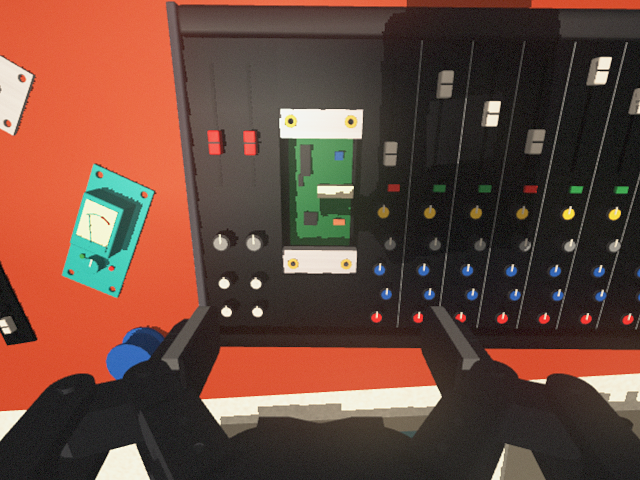

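View pics/panelw.png

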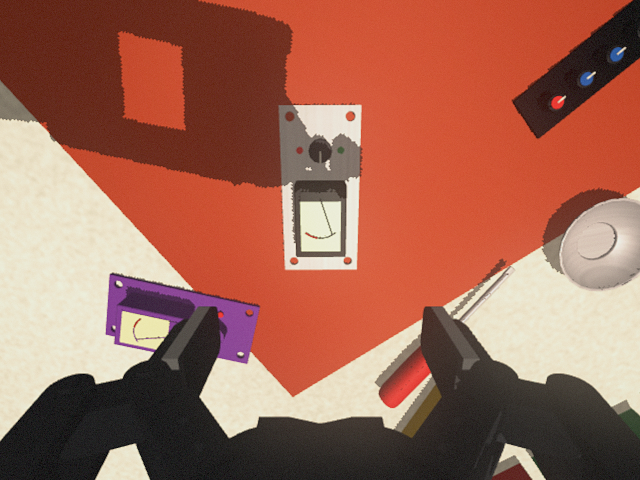

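Bay view: the brass inserts are at about (290,121), (351,121), (293,264) and (346,264). Panel view: the screw holes are at about (290,116), (350,116), (294,261) and (347,261), with the knob end at the top. I'll refine these with saturation blobs and check them against the 132 x 52 mm pattern.

```bash
cat >> h.py <<'E'
def blob(c,uv,r=9,smin=90):
    u,v=np.round(uv).astype(int); w=c["image"][v-r:v+r+1,u-r:u+r+1]
    m=(cv2.cvtColor(w,cv2.COLOR_RGB2HSV)[:,:,1]>smin).astype(np.uint8)
    n,l,st,ce=cv2.connectedComponentsWithStats(m)
    i=1+np.argmax(st[1:,4]); return ce[i]+[u-r,v-r],st[i,4]
S=np.array([[66,26],[66,-26],[-66,26],[-66,-26]])/1000
def fit(W): # planar pose of pattern from 4 points (order 0..3)
    W=np.asarray(W)[:,:2]; m=W.mean(0); a=W-m
    th=np.arctan2((S[:,0]*a[:,1]-S[:,1]*a[:,0]).sum(),(S*a).sum())
    c,s=np.cos(th),np.sin(th); return m,th,(a-S@np.array([[c,s],[-s,c]]))*1000
E
python3 - <<'E'
from h import *
import pickle
# image up = tool +x = panel -x ; image right = tool y
for n,z,px in (("bayw",.081,[[346,264],[293,264],[351,121],[290,121]]),("panelw",.002,[[347,261],[294,261],[350,116],[290,116]])):
    c=pickle.load(open(n+".pkl","rb")); b=[blob(c,p) for p in px]
    print(n,[(x[0].round(1).tolist(),int(x[1])) for x in b])
    W=ray(c,[x[0] for x in b],z); print(W.round(4).tolist())
    d=lambda i,j:round(float(np.linalg.norm(W[i]-W[j])*1000),1)
    print("len",d(0,2),d(1,3),"wid",d(0,1),d(2,3))
    m,th,res=fit(W); print("centre",m.round(4),"th",th.round(4),"res",res.round(1).tolist())
E
```

```text
bayw [([345.7, 263.7], 74), ([292.7, 263.3], 73), ([350.5, 121.3], 102), ([290.2, 120.7], 97)]
[[0.6387, 0.0778, 0.081], [0.6345, 0.0261, 0.081], [0.5071, 0.0886, 0.081], [0.5029, 0.0367, 0.081]]
len 132.0 132.0 wid 51.9 52.1
centre [0.5708 0.0573] th -0.0812 res [[-0.0, -0.0], [0.0, 0.0], [0.0, 0.1], [-0.0, -0.1]]
panelw [([346.9, 259.8], 42), ([293.7, 260.3], 43), ([349.9, 115.8], 66), ([289.2, 116.1], 69)]
[[0.4037, -0.3806, 0.002], [0.3616, -0.3505, 0.002], [0.481, -0.2737, 0.002], [0.4388, -0.2432, 0.002]]
len 131.9 132.2 wid 51.8 52.1
centre [ 0.4213 -0.312 ] th -2.1954 res [[-0.0, 0.1], [0.0, -0.1], [0.0, -0.0], [0.0, 0.1]]
```

Both patterns fit to 0.1–0.2 mm and agree with the top view. Next I'll grasp across the 44 mm sides, lift, and check the held pose.

Run:
```python
from h import *
import pickle
th=-2.1954; m=np.array([.4213,-.312]); g=m+.02*np.array([np.cos(th),np.sin(th)]); o=down(th+np.pi)
manip.servo_line([*g,.06],o,rate=.12)
manip.servo_line([*g,.034],o,rate=.05)
print("pre",manip.get_contact_force().round(2))
manip.command_gripper(.03,70); manip.hold(.2)
print("grip",manip.get_width(),manip.get_grip_force(),manip.get_contact_force().round(2))
c=snap("wrist"); pickle.dump(c,open("g0.pkl","wb"))
manip.servo_line([*g,.10],o,rate=.08); manip.hold(.3)
print("lift",manip.get_width(),manip.get_grip_force(),manip.get_contact_force().round(2),manip.get_torque().round(3),manip.get_time())
c2=snap("wrist"); pickle.dump(c2,open("g1.pkl","wb"))
cv2.imwrite("pics/g.png",np.hstack([cv2.resize(x["image"],(400,300))for x in(c,c2)])[:,:,::-1])
```

```text
pre [ 0.24 -0.19  0.48]
grip 0.042486878868258526 71.96236968040466 [-0.43  0.07  5.65]
lift 0.042645177670092814 71.11161231994629 [ 0.74  0.06 -1.77] [-0.028 -0.011  0.007] 8.9417
```

View pics/g.png

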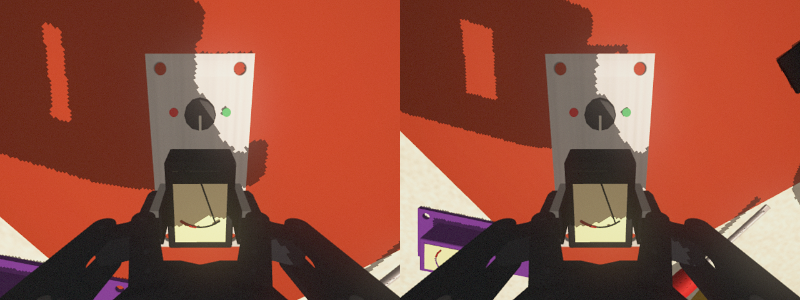

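The pre-lift (left) and post-lift (right) frames show the panel unmoved in the grip. The knob-end holes sit at about (256,110) and (384,110) in full-resolution pixels. Next I'll carry it over the bay and stop 3 cm above the seat to check.

Run:
```python
from h import *
import pickle
def toolpts(c,px,zt):
    d=np.array([[(u-c["cx"])/c["fx"],(v-c["cy"])/c["fy"],1] for u,v in px])@np.array(c["mount"])[:3,:3].T
    o=np.array(c["mount"])[:3,3]; return o+d*((zt-o[2])/d[:,2])[:,None]
for n in ("g0","g1"):
    c=pickle.load(open(n+".pkl","rb")); b=[blob(c,p,16) for p in ([384,110],[256,110])]
    print(n,[x[0].round(1).tolist() for x in b],(toolpts(c,[x[0] for x in b],.032)*1000).round(1).tolist())
tb=-.0812; B=np.array([.5708,.0573]); t=B+.02*np.array([np.cos(tb),np.sin(tb)]); o=down(tb+np.pi)
p=manip.get_position(); manip.servo_line([p[0],p[1],.2],rate=.2)
manip.move_to([*t,.2],o); manip.servo_line([*t,.145],o,rate=.08); manip.hold(.4)
c=snap("wrist"); pickle.dump(c,open("b1.pkl","wb"))
print(manip.get_time(),manip.get_position().round(4),t.round(4),manip.get_contact_force().round(2),manip.get_torque().round(3),manip.get_width())
s=snap("scene"); pickle.dump(s,open("s1.pkl","wb"))
cv2.imwrite("pics/b1.png",np.hstack([cv2.resize(c["image"][60:260,200:440],(480,400),interpolation=2),cv2.resize(s["image"][200:360,200:360],(320,400)[:1]*1+(400,),interpolation=2)])[:,:,::-1])
```

```text
g0 [[383.0, 109.3], [256.3, 109.6]] [[86.0, 25.8, 32.0], [85.9, -25.8, 32.0]]
g1 [[383.0, 109.5], [256.4, 109.6]] [[86.0, 25.8, 32.0], [85.9, -25.8, 32.0]]
12.5 [0.5908 0.0557 0.1452] [0.5907 0.0557] [-1.25 -0.15 -1.58] [-0.033 -0.045  0.003] 0.04249198461747292
```

View pics/b1.png

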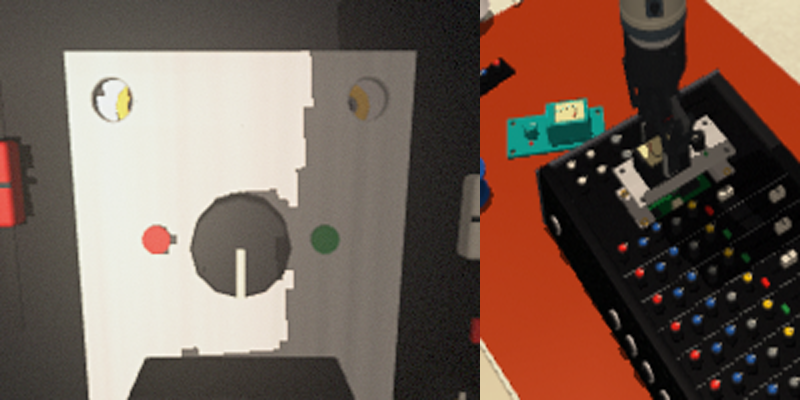

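Left: the brass shows through both knob-end holes at crop (113,100) and (368,100), offset symmetrically, as parallax at 3 cm predicts. Right: the panel is over the bay with its meter end to the rear. I'll go down to 1 cm and check the threads numerically.

Run:
```python
from h import *
import pickle
tb=-.0812; B=np.array([.5708,.0573]); t=B+.02*np.array([np.cos(tb),np.sin(tb)]); o=down(tb+np.pi)
manip.servo_line([*t,.1255],o,rate=.04); manip.hold(.5)
c=snap("wrist"); pickle.dump(c,open("b2.pkl","wb"))
print(manip.get_time(),manip.get_position().round(4),manip.get_contact_force().round(2),np.abs(manip.get_joint_vel()).max())
th=R.from_rotvec(manip.get_ee_rot()).as_matrix(); print(th.round(4).tolist())
Rb=np.array([[np.cos(tb),-np.sin(tb)],[np.sin(tb),np.cos(tb)]])
thr=np.c_[(S@Rb.T+B)[2:],[.081,.081]]
print("thread px predicted",proj(c,thr).round(1).tolist(),"hole top",proj(c,thr+[0,0,.0145]).round(1).tolist(),"hole bottom",proj(c,thr+[0,0,.0105]).round(1).tolist())
v=cv2.resize(c["image"][80:140,220:420],(800,240),interpolation=cv2.INTER_CUBIC)
s=snap("top"); w=cv2.resize(s["image"][165:255,270:350],(320,360),interpolation=2)
s=snap("scene"); w2=cv2.resize(s["image"][220:310,260:360],(400,360),interpolation=2)
cv2.imwrite("pics/b2.png",np.vstack([v,np.hstack([w,w2,np.zeros((360,80,3),np.uint8)])])[:,:,::-1])
```

```text
13.7333 [0.5908 0.0557 0.1256] [-0.22 -1.1  -2.27] 0.0020993156653860805
[[-0.9967, 0.0811, 0.0001], [0.0811, 0.9967, 0.0], [-0.0001, 0.0, -1.0]]
thread px predicted [[379.5, 111.5], [261.9, 111.5]] hole top [[385.3, 109.8], [256.2, 109.8]] hole bottom [[383.6, 110.3], [257.9, 110.3]]
```

View pics/b2.png

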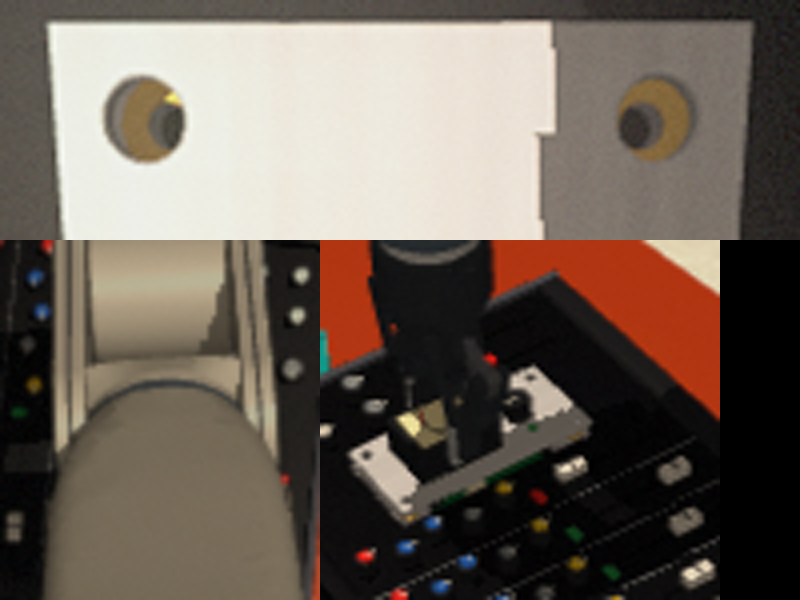

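The knob-end holes are at about (256,109.5) and (384,109.5), and the dark thread mouths at about (262,112) and (379,112). That is within 0.5 mm of the prediction for exact alignment at about 1 cm. The scene view shows the panel hovering level, meter end to the rear, and the wrist force is just the panel's weight.

```bash
python3 -c "
from rig import manip
print(manip.get_grip_force(),manip.get_time()); print(manip.sign_off())"
```

```text
71.1825942993164 13.8333
the job is handed in; nothing more can be done
None
```

The panel is handed in, held still and level about 1 cm above its seat with the meter end to the rear; the two knob-end holes measured within about 0.5 mm of their threads, and the meter-end pair was out of the wrist camera's view so follows from the plate being rigid.

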